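# Gauge the tanker car's length

## Robot

A 6-joint arm with a two-finger parallel gripper is mounted at the origin on the work surface. World frame = base frame: x ahead of the robot, y to its left, z up, the work surface at z = 0. Lengths are in mm, angles in rad, forces in N, time in s.
With the tool pointing down it reaches from about 275 to 1000 mm from the base axis. Payload 8.4 kg.
Tool frame: the origin (TCP) lies between the finger pads; the fingertips stand r.finger_overhang ahead of it and the grasp point (between the pads) is the TCP (r.finger_overhang is the distance from the TCP to the fingertips, in mm); z points along the fingers, y is the line along which they close (so a half turn about z gives the same grasp; the last joint's range is limited). The gripper opens to 85 mm and grips with 20 to 120 N. Pads are 22 mm wide; open, the fingers measure 114 mm over their backs; the gripper's body (76 mm by 85 mm) begins 54 mm behind the grasp point. The pads swing forward as they close: fully open they stand 13 mm farther back than shut.
Start: joints at [1.304, 0.353, 1.633, -0, 1.155, -0.002], TCP at [163.571, 603.218, 250.281] pointing down, gripper open.
Joint ranges: [-2.63, 2.63], [-0.92, 2.1], [0.06, 2.66], [-1.3, 4.44], [0, 2.69], [-3.02, 3.02]. Speed limits (rad/s): [2.22, 2.22, 2.79, 3.14, 3.14, 3.14].

## Interface

Orientations are given as [roll, pitch, yaw] about the fixed x, y, z axes, in that order (R = Rz(yaw) Ry(pitch) Rx(roll)).
In Python, from rig import r, cams, sign_off gives the robot as it stands.
- The arm moves only by the shell command python3 -m crank 'ROWS' [FORCE]. ROWS is JSON, a list of rows, each a list of 7 numbers: the shift along the tool's x, y, z in m, then the turn, a rotation vector about the tool's x, y, z in rad, then the closure, from 0 (fully open) to 1 (shut). In form: [[dx, dy, dz, ax, ay, az, gripper], ...]. A call has 1 to 5 rows; each row is the pose to reach, as a shift and turn from the pose commanded when the call began, along the tool's axes at that moment; what a row does not reach only later rows make up. A row lasts 1/10 s, in which the tool goes at most 50 mm and 8.59 degrees, less where a joint would pass 70% of its speed; a pose out of reach is approached as far as the arm can. A call with a gripper value outside its range is refused whole. The fingers move at their own pace and stop on an object; FORCE is the grip in N (left out, the last holds). Time passes only in rows, so rows that repeat a pose let the fingers close. It gives the time, the measured TCP pose, the force, the opening and the grip force at its end, in the units of the state.
- r.sense(): the state, without advancing time (a new reading comes with each control period).
- cams.grab_frame(name): name is "side" or "top"; returns a dict with "image" (384x512x3 uint8, red, green, blue), "fx", "fy", "cx", "cy" (pixels), "position" and "orientation" of the camera in the world. Camera axes: x right, y down, z forward; pixel columns grow to the right and rows downward; lengths in mm; the calibration is good to about 2 mm. A picture is of the moment at which its call begins. There is no depth.
- sign_off(): hands the job in; it is judged then, once.
The state is a dict: "clock": time; "qpos": joint angles; "qvel": joint speeds; "joint_efforts": joint torques, N m; "eef_pos": TCP position; "tcp_rot": TCP orientation; "contact_force": force on the tool from outside, world axes, zero at the start; "wrist_torque": the same for the moment, N m; "opening": opening from 0.0 (shut) to 1.0 (fully open); "grasp_force": force on a finger pad.
Only numpy, scipy, OpenCV 4.12 (cv2) and the standard library are available. Lean on these libraries where they do the work, as an engineer would, in place of code of your own. Each camera call takes 0.05 s, during which the arm holds its last target. There are 200 camera calls.

## Task

Stand the toy tanker car upright on the bed of the length gauge, lengthways between the jaws and about centred across the bed, and let go of it. Then slide the movable jaw along by its wooden handle until the car is nipped between the jaws and the sprung feeler plate at the far end has been pushed in about half of its travel, not jammed against its stop, and leave it clamped like that.

Things in the scene. Friction and masses are not known exactly. Their poses are not given: they have to be found in the camera images.
- tanker: Toy tanker car: red metal tank, 40 mm diameter, 86 mm long, with a small filler dome, on a dark chassis with wheels that do not turn (the other red wagons are a roofed van and an open wagon). 100 mm long over its flat, 40 mm wide end beams, 68 mm high, tank axis 41 mm up, about 0.25 kg. Grip it across the tank. Origin: underside, mid-length; x along its length (ends alike), z up.
- gauge: Length gauge fixed to the table: wooden bed 90 mm wide (x), 340 mm long (y), 12 mm thick, metal jaws 60 mm high across it. Origin: at table level under the bed; y along the slide, z up; bed's upper face at z = 12 mm. Feeler plate at the -y end (face at y = -100 mm minus its joint value), sliding jaw with upright wooden handle at the +y side (face at y = 75 mm minus its joint value).
- jaw (a joint): Sliding jaw, m: 0 = open, grows towards the feeler (gauge's -y), to 0.105; starts at 0 to 0.015. About 9 N of friction; stays where left. Its handle is a post at gauge x = 0, y = 135 mm minus this value, 14 mm thick in y, 30 mm wide in x, top at z = 115 mm: pinch its upper part from above. With the car nipped it reads 0.075 plus the feeler's value.
- feeler (a joint): Sprung steel feeler plate, 60 mm wide, top at z = 57 mm, with a rod through the fixed end block. Joint in m: 0 = at rest, grows as it is pushed away from the sliding jaw (gauge's -y), to its stop at 0.020. It starts to move at about 2 N and takes about 6 N at the stop; the jaw's friction holds it pushed in.

How it is judged:
By the outcome, as a careful person would: the job done as asked, in the order asked, and still so for the second after the job is handed in, with the robot touching nothing.
It also fails if it takes over 48 s, if anything falls off the work surface, if the arm or the gripper's body presses on something with over 40 N, if the wrist force passes 120 N, or if a joint passes its speed limit or range.

## Working session

There is one attempt and no reset: what is moved stays moved. The work goes in short steps, Python scripts to look and compute and a shell command to move; the robot and the scene stay as the last step left them, time stands still between calls to the robot, and variables do not carry over. Pictures are saved under pics/ and viewed, at most 10 in all, crops included, and the job is handed in when it is done.

```bash
mkdir -p pics; ls; python3 - <<'E'
from rig import r,cams
import cv2
print(r.sense(), r.finger_overhang)
for n in("top","side"):
    f=cams.grab_frame(n); cv2.imwrite(f"pics/{n}0.png",f["image"][:,:,::-1])
    print({k:v for k,v in f.items() if k!="image"})
E
```

```text
pics
{'clock': 0.0, 'qpos': array([ 1.30356803e+00,  3.53678089e-01,  1.63412657e+00, -6.57919847e-06,
        1.15518998e+00, -2.41441584e-03]), 'qvel': array([-1.73748030e-04,  4.66565543e-05,  6.86554045e-05, -5.92705854e-05,
       -1.01414377e-03, -4.36175079e-04]), 'joint_efforts': array([-1.31838322e-03, -6.05245543e+01, -3.42067730e+01,  1.14730792e-04,
        9.04824352e-03, -2.54350192e-05]), 'eef_pos': array([163.47448729, 602.78262992, 249.54619401]), 'tcp_rot': array([-3.14019065e+00,  2.63039636e-06,  2.87678143e+00]), 'contact_force': array([-0.09659776, -0.41909402, -0.23851651]), 'wrist_torque': array([-0.01159383, -0.00737287,  0.0680116 ]), 'grasp_force': 0.0, 'opening': 0.9997741351165305} 19.0
{'fx': 499.32232271156414, 'fy': 499.32232271156414, 'cx': 263.17723512515056, 'cy': 194.64740379433226, 'position': array([ 449.69694464,   90.73903355, 1074.16957388]), 'orientation': array([-3.06298205,  0.00601403, -1.59675017])}
{'fx': 400.66853028977846, 'fy': 400.66853028977846, 'cx': 250.42366517035381, 'cy': 190.256598646715, 'position': array([201.60128567, 620.93760497, 494.46569099]), 'orientation': array([-2.1937752 , -0.01746789, -2.52547211])}
```

View pics/top0.png

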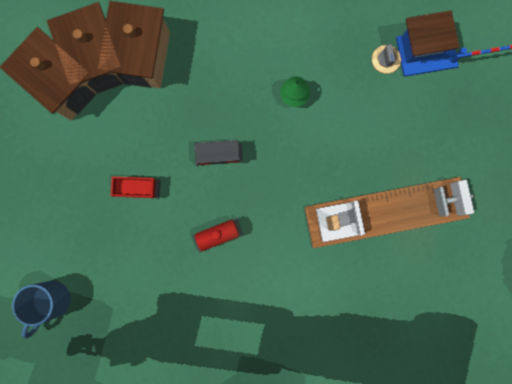

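View pics/side0.png

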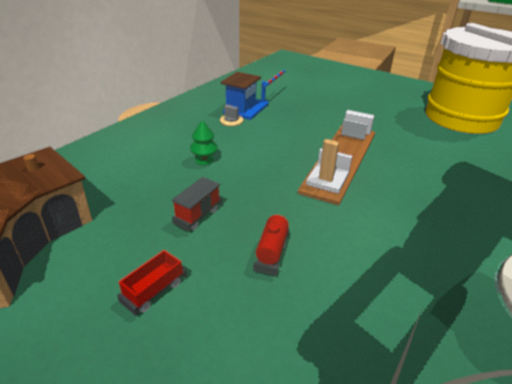

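The top view shows the tanker upright near (217,235). The gauge bed spans about (307–472, 180–245), with its handle near (335,222) and its feeler near (450,200). The side view agrees: the tanker is at (272,243) and upright.

```bash
cat > h.py <<'E'
import numpy as np, cv2
from scipy.spatial.transform import Rotation as R
from rig import r,cams
def ray(f,px,z):
    px=np.atleast_2d(np.asarray(px,float))
    d=np.c_[(px[:,0]-f["cx"])/f["fx"],(px[:,1]-f["cy"])/f["fy"],np.ones(len(px))]@R.from_euler("xyz",f["orientation"]).as_matrix().T
    p=f["position"]; return p+d*((z-p[2])/d[:,2])[:,None]
def proj(f,P):
    c=(np.atleast_2d(P)-f["position"])@R.from_euler("xyz",f["orientation"]).as_matrix()
    return c[:,:2]/c[:,2:]*f["fx"]+[f["cx"],f["cy"]]
def rect(mask,box):
    m=np.zeros_like(mask); x0,y0,x1,y1=box; m[y0:y1,x0:x1]=mask[y0:y1,x0:x1]
    c=max(cv2.findContours(m,cv2.RETR_EXTERNAL,cv2.CHAIN_APPROX_NONE)[0],key=cv2.contourArea)
    return c
def toTool(v):  # world mm vector -> tool axes, m
    return R.from_euler("xyz",r.sense()["tcp_rot"]).as_matrix().T@np.asarray(v)/1000
E
python3 - <<'E'
from h import *
f=cams.grab_frame("top"); hsv=cv2.cvtColor(f["image"],cv2.COLOR_RGB2HSV)
red=(((hsv[...,0]<5)|(hsv[...,0]>174))&(hsv[...,1]>150)&(hsv[...,2]>60)).astype(np.uint8)
c=rect(red,(180,205,260,265)); W=ray(f,c[:,0],41)
q=cv2.minAreaRect(W[:,:2].astype(np.float32)); print("tank",q)
nongreen=(~((hsv[...,0]>60)&(hsv[...,0]<95))).astype(np.uint8)&(hsv[...,2]>70).astype(np.uint8)
c=rect(nongreen,(295,170,485,255)); print("outline px",cv2.boxPoints(cv2.minAreaRect(c)))
wood=((hsv[...,0]>5)&(hsv[...,0]<20)&(hsv[...,1]>120)&(hsv[...,2]>70)).astype(np.uint8)
wood[:170]=0;wood[255:]=0;wood[:,:295]=0;wood[:,485:]=0
n,l,st,ce=cv2.connectedComponentsWithStats(wood)
print([(s[:5],c) for s,c in zip(st[1:],ce[1:]) if s[4]>15])
pts=cv2.findNonZero(wood)[:,0]; W=ray(f,pts,12)
q=cv2.minAreaRect(W[:,:2].astype(np.float32)); print("bed",q,cv2.boxPoints(q))
cv2.imwrite("pics/g.png",cv2.resize(f["image"][170:255,295:485,::-1],None,fx=4,fy=4,interpolation=cv2.INTER_CUBIC))
E
```

```text
tank ((450.2239990234375, 194.0351104736328), (37.171607971191406, 86.7510986328125), 20.273117065429688)
outline px [[303.37003 205.7356 ]
 [466.0145  174.34808]
 [474.32162 217.39407]
 [311.67715 248.78159]]
[(array([ 305,  177,  164,   71, 4117], dtype=int32), array([391.20330338, 211.03813456]))]
bed ((489.9804992675781, -166.2979278564453), (88.23726654052734, 337.2168273925781), 9.410643577575684) [[ 418.8866     -7.172483]
 [ 474.0247   -339.85098 ]
 [ 561.0744   -325.42337 ]
 [ 505.9363      7.255127]]
```

View pics/g.png

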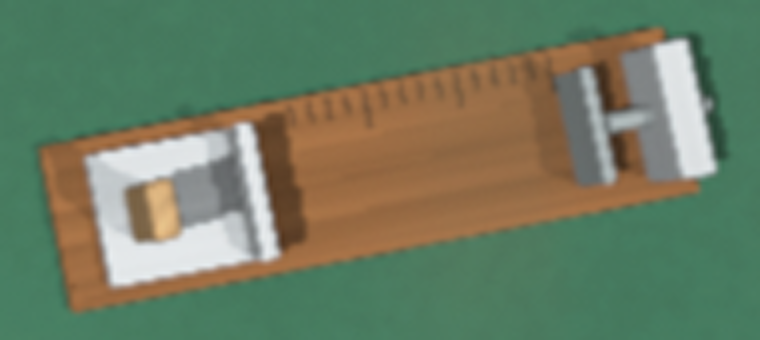

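The crop shows the bed clear. The handle top is near crop (165,208), the jaw face near (260,200) and the feeler near (590,125). The bed measures 88x337 mm, so the fit is good. Next I'll work out the move to a point above the tanker.

```bash
cat >> h.py <<'E'
G=np.array([490.,-166.3]); GA=np.deg2rad(9.41)
def g2w(x,y): return G+np.array([x*np.cos(GA)-y*np.sin(GA), x*np.sin(GA)+y*np.cos(GA)])
def plan(x,y,z,ydeg):  # tool down, tool y axis at world angle ydeg
    s=r.sense(); A=R.from_euler("xyz",s["tcp_rot"]); B=R.from_euler("xyz",[np.pi,0,np.deg2rad(ydeg+90)])
    print("shift",np.round(A.inv().apply(np.array([x,y,z])-s["eef_pos"])/1000,4),"turn",np.round((A.inv()*B).as_rotvec(),4),"clock",s["clock"],"tcp",s["eef_pos"].round(1))
E
python3 - <<'E'
from h import *
f=cams.grab_frame("top")
h=ray(f,[[336,222]],115)[0,:2]; d=h-G; print("handle gauge",R.from_euler("z",-GA).apply([*d,0]))
plan(450.2,194,140,20.3)
E
```

```text
handle gauge [ -0.55328572 124.42166664   0.        ]
shift [-0.3838 -0.3196  0.1101] turn [-8.000e-04  4.000e-04  9.517e-01] clock 0.2 tcp [163.5 603.  249.8]
```

```bash
python3 -m crank '[[-0.384,-0.32,0.11,0,0,0.952,0],[-0.384,-0.32,0.11,0,0,0.952,0],[-0.384,-0.32,0.11,0,0,0.952,0],[-0.384,-0.32,0.11,0,0,0.952,0],[-0.384,-0.32,0.11,0,0,0.952,0]]' 40; python3 -c "
from h import *; plan(450.2,194,140,20.3)"
```

```text
clock: 0.7
eef_pos: [304.4, 401.6, 196.2]
tcp_rot: [3.141, -0.0, 2.121]
contact_force: [0.8, 0.2, 0.6]
opening: 1.0
grasp_force: 0.0
shift [-0.2532  0.0157  0.0562] turn [ 3.00e-04 -1.00e-04  1.96e-01] clock 0.7 tcp [304.4 401.6 196.2]
```

```bash
python3 -m crank '[[-0.253,0.016,0.056,0,0,0.196,0],[-0.253,0.016,0.056,0,0,0.196,0],[-0.253,0.016,0.056,0,0,0.196,0],[-0.253,0.016,0.056,0,0,0.196,0],[-0.253,0.016,0.056,0,0,0.196,0]]' >/dev/null; python3 -m crank '[[0,0,0,0,0,0,0],[0,0,0,0,0,0,0]]'; python3 -c "
from h import *; plan(450.2,194,140,20.3)"
```

```text
clock: 1.4
eef_pos: [445.6, 203.4, 142.3]
tcp_rot: [-3.141, -0.0, 1.928]
contact_force: [-0.3, -0.3, 0.6]
opening: 1.004
grasp_force: 0.0
shift [-0.0104  0.001   0.0023] turn [-0.0009 -0.0002  0.0025] clock 1.4 tcp [445.6 203.4 142.3]
```

```bash
python3 -m crank '[[-0.0105,0.001,0.04,0,0,0.0025,0],[-0.0105,0.001,0.08,0,0,0.0025,0],[-0.0105,0.001,0.1,0,0,0.0025,0],[-0.0105,0.001,0.1,0,0,0.0025,0],[-0.0105,0.001,0.1,0,0,0.0025,0]]' 40;  python3 -m crank '[[0,0,0,0,0,0,1],[0,0,0,0,0,0,1],[0,0,0,0,0,0,1],[0,0,0,0,0,0,1],[0,0,0,0,0,0,1]]' 40; python3 -m crank '[[0,0,0,0,0,0,1],[0,0,0,0,0,0,1],[0,0,0,0,0,0,1]]'
```

```text
clock: 1.9
eef_pos: [449.6, 196.1, 43.1]
tcp_rot: [-3.141, -0.0, 1.93]
contact_force: [-0.7, 1.7, 0.8]
opening: 1.0
grasp_force: 0.0
clock: 2.4
eef_pos: [450.6, 195.3, 43.7]
tcp_rot: [3.14, -0.0, 1.928]
contact_force: [-1.7, 0.6, 8.2]
opening: 0.458
grasp_force: 39.1
clock: 2.7
eef_pos: [450.5, 195.3, 43.6]
tcp_rot: [3.14, -0.0, 1.928]
contact_force: [-1.8, 0.5, 8.5]
opening: 0.452
grasp_force: 39.1
```

```bash
python3 -m crank '[[0,0,-0.02,0,0,0,1],[0,0,-0.06,0,0,0,1],[0,0,-0.1,0,0,0,1],[0,0,-0.12,0,0,0,1],[0,0,-0.12,0,0,0,1]]'; python3 - <<'E'
from h import *
p=g2w(0,-43); print(p); plan(*p,160,9.41)
f=cams.grab_frame("side"); print(proj(f,r.sense()["eef_pos"]))
cv2.imwrite("pics/s1.png",f["image"][:,:,::-1])
E
```

```text
clock: 3.2
eef_pos: [451.7, 195.7, 165.7]
tcp_rot: [3.136, -0.0, 1.928]
contact_force: [0.3, 0.2, -2.6]
opening: 0.455
grasp_force: 41.7
[ 497.03042041 -208.72137656]
shift [-0.3947 -0.099   0.005 ] turn [ 0.0059 -0.0009  0.1931] clock 3.2 tcp [451.7 195.7 165.7]
[[275.43834929 178.3926567 ]]
```

View pics/s1.png

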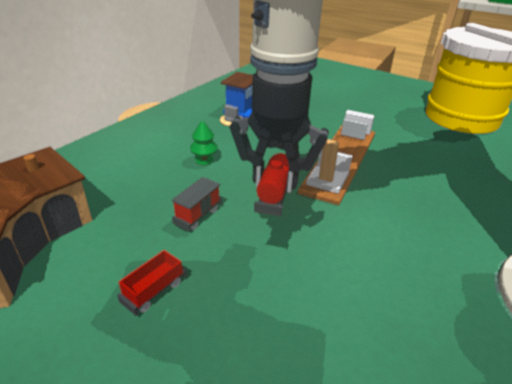

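The tanker is held level across the tank near (275,180), and the wrist reads 2.6 N, which matches its weight. I'll raise it and carry it over the gauge.

```bash
python3 -m crank '[[0,0,-0.035,0,0,0,1],[-0.04,-0.01,-0.04,0.005,0,0.03,1],[-0.08,-0.02,-0.04,0.005,0,0.06,1],[-0.12,-0.03,-0.04,0.005,0,0.09,1],[-0.16,-0.04,-0.04,0.005,0,0.12,1]]' >/dev/null; python3 -m crank '[[-0.04,-0.01,0,0,0,0.03,1],[-0.08,-0.02,0,0,0,0.06,1],[-0.12,-0.03,0,0,0,0.07,1],[-0.16,-0.04,0,0,0,0.07,1],[-0.2,-0.05,0,0,0,0.07,1]]'; python3 -m crank '[[0,0,0,0,0,0,1],[0,0,0,0,0,0,1]]'>/dev/null; python3 -c "
from h import *; plan(*g2w(0,-43),130,9.41)"
```

```text
clock: 4.25
eef_pos: [465.6, -176.4, 201.0]
tcp_rot: [-3.134, -0.001, 1.738]
contact_force: [1.0, 0.1, -3.1]
opening: 0.453
grasp_force: 41.7
shift [-0.038   0.0259  0.0709] turn [-0.0076 -0.0012  0.0007] clock 4.45 tcp [ 465.8 -175.5  201.1]
```

```bash
python3 -m crank '[[-0.02,0.013,0,-0.007,0,0,1],[-0.038,0.026,0.02,-0.007,0,0,1],[-0.038,0.026,0.05,-0.007,0,0,1],[-0.038,0.026,0.071,-0.007,0,0,1],[-0.038,0.026,0.071,-0.007,0,0,1]]' >/dev/null; python3 -m crank '[[0,0,0,0,0,0,1],[0,0,0,0,0,0,1]]'>/dev/null; python3 - <<'E'
from h import *
plan(*g2w(0,-43),56,9.41)
f=cams.grab_frame("top"); a=f["image"][150:265,280:490,::-1]
g=cams.grab_frame("side"); b=g["image"][80:220,270:410,::-1]
a=cv2.resize(a,(756,414//1)); cv2.imwrite("pics/s2.png",a)
b=cv2.resize(b,(560,560),interpolation=cv2.INTER_CUBIC); cv2.imwrite("pics/s3.png",b)
E
```

```text
shift [-0.0004 -0.0026  0.0768] turn [0.0031 0.0012 0.004 ] clock 5.15 tcp [ 499.3 -207.9  132.8]
```

View pics/s3.png

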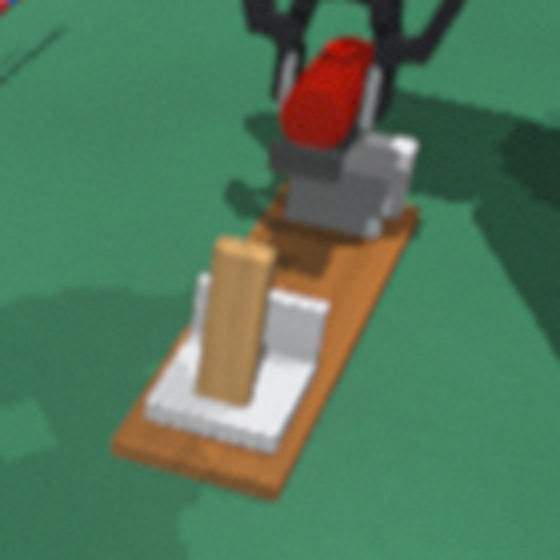

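The side crop shows the car level and lined up over the bed, near crop (330,110). The jaw is still open, and the handle top is near (245,245). I'll lower the car, easing it 3 mm away from the feeler.

```bash
python3 -m crank '[[0.003,-0.0026,0.02,0.003,0.001,0.004,1],[0.003,-0.0026,0.045,0.003,0.001,0.004,1],[0.003,-0.0026,0.062,0.003,0.001,0.004,1],[0.003,-0.0026,0.07,0.003,0.001,0.004,1],[0.003,-0.0026,0.073,0.003,0.001,0.004,1]]' ; python3 -m crank '[[0,0,0.001,0,0,0,1],[0,0,0.002,0,0,0,1],[0,0,0.002,0,0,0,1]]'; python3 -c "
from h import *; plan(*g2w(0,-40),55.6,9.41)"
```

```text
clock: 5.75
eef_pos: [495.8, -205.8, 58.8]
tcp_rot: [-3.141, -0.0, 1.734]
contact_force: [-0.1, -0.1, -1.5]
opening: 0.451
grasp_force: 41.7
clock: 6.05
eef_pos: [496.2, -206.0, 57.5]
tcp_rot: [3.142, 0.0, 1.734]
contact_force: [-0.4, 0.2, -2.2]
opening: 0.454
grasp_force: 41.7
shift [0.0002 0.0004 0.0019] turn [ 0.0001  0.0003 -0.0008] clock 6.05 tcp [ 496.2 -206.    57.5]
```

```bash
python3 -m crank '[[0,0,0.001,0,0,0,1],[0,0,0.002,0,0,0,1],[0,0,0.002,0,0,0,1]]'; python3 -m crank '[[0,0,0,0,0,0,0.8],[0,0,0,0,0,0,0],[0,0,0,0,0,0,0],[0,0,0,0,0,0,0],[0,0,0,0,0,0,0]]'; python3 -m crank '[[0,0,-0.02,0,0,0,0],[0,0,-0.06,0,0,0,0],[0,0,-0.1,0,0,0,0],[0,0,-0.14,0,0,0,0],[0,0,-0.16,0,0,0,0]]'; python3 -c "
from h import *; plan(*g2w(0,124.4),215,-80.6);plan(*g2w(0,124.4),215,99.4)"
```

```text
clock: 6.35
eef_pos: [496.1, -205.9, 55.7]
tcp_rot: [-3.141, 0.0, 1.734]
contact_force: [-2.6, 1.2, 8.7]
opening: 0.456
grasp_force: 42.7
clock: 6.85
eef_pos: [495.7, -205.8, 54.8]
tcp_rot: [-3.141, -0.0, 1.734]
contact_force: [1.1, -0.1, 0.0]
opening: 1.007
grasp_force: 0.0
clock: 7.35
eef_pos: [497.0, -206.3, 218.3]
tcp_rot: [3.139, 0.002, 1.734]
contact_force: [1.1, 0.6, -0.3]
opening: 1.0
grasp_force: 0.0
shift [ 0.165  -0.0005  0.003 ] turn [ 3.6000e-03 -6.0000e-04  1.5702e+00] clock 7.35 tcp [ 497.  -206.3  218.3]
shift [ 0.165  -0.0005  0.003 ] turn [ 6.0000e-04  3.6000e-03 -1.5714e+00] clock 7.35 tcp [ 497.  -206.3  218.3]
```

```bash
python3 -m crank '[[0.03,0,0,0,0,0.15,0],[0.06,0,0,0,0,0.3,0],[0.09,0,0,0,0,0.45,0],[0.12,0,0,0,0,0.6,0],[0.165,0,0.003,0,0,0.75,0]]' >/dev/null; python3 -m crank '[[0,0,0,0,0,0.15,0],[0,0,0,0,0,0.3,0],[0,0,0,0,0,0.45,0],[0,0,0,0,0,0.6,0],[0,0,0,0,0,0.75,0]]' >/dev/null;python3 -m crank '[[0,0,0,0,0,0.07,0],[0,0,0,0,0,0.07,0],[0,0,0,0,0,0.07,0]]'; python3 - <<'E'
from h import *
plan(*g2w(0,124.4),103,-80.6)
f=cams.grab_frame("top"); cv2.imwrite("pics/t4.png",cv2.resize(f["image"][150:265,290:490,::-1],None,fx=4,fy=4,interpolation=cv2.INTER_CUBIC))
g=cams.grab_frame("side"); cv2.imwrite("pics/s4.png",cv2.resize(g["image"][80:220,270:410,::-1],(560,560),interpolation=cv2.INTER_CUBIC))
E
```

```text
clock: 8.65
eef_pos: [469.7, -46.6, 212.1]
tcp_rot: [-3.141, 0.001, 0.179]
contact_force: [-0.5, -0.9, 0.8]
opening: 1.001
grasp_force: 0.0
shift [ 0.0006 -0.0029  0.1091] turn [-0.0004  0.0011  0.015 ] clock 8.65 tcp [469.7 -46.6 212.1]
```

View pics/t4.png

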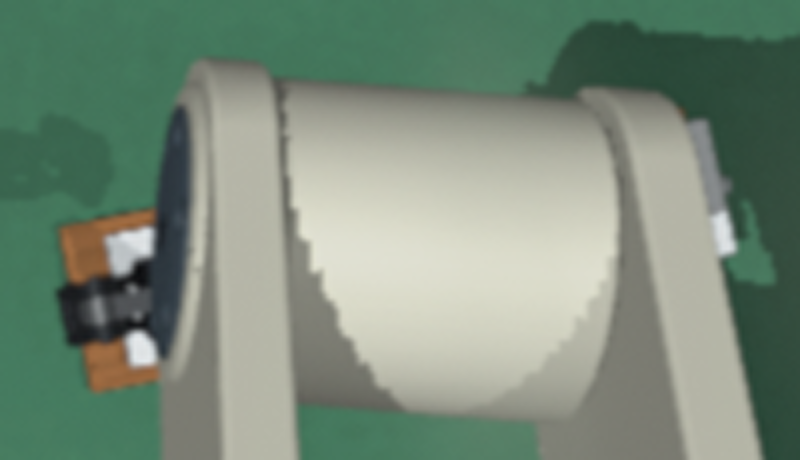

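View pics/s4.png

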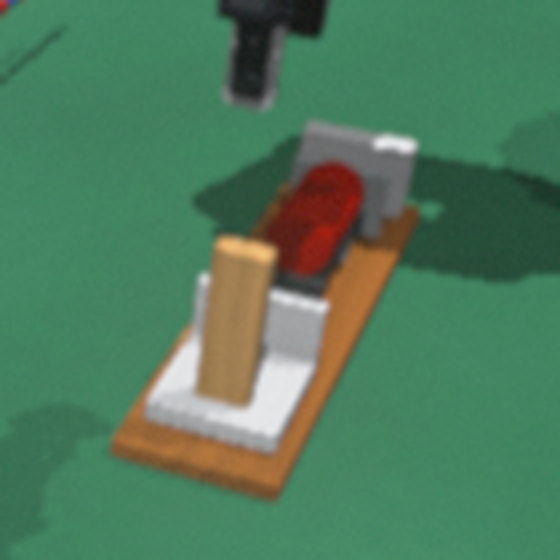

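The top view is blocked by the arm. The side crop shows the car upright and centred on the bed (red, about (320,220)), lengthways between the open jaws. The handle top is at (245,250). I'll go down onto the handle.

```bash
python3 -m crank '[[0,-0.003,0.03,0,0,0.015,0],[0,-0.003,0.07,0,0,0.015,0],[0,-0.003,0.1,0,0,0.015,0],[0,-0.003,0.107,0,0,0.015,0],[0,-0.003,0.107,0,0,0.015,0]]' ; python3 -m crank '[[0,0,0,0,0,0,1],[0,0,0,0,0,0,1],[0,0,0,0,0,0,1],[0,0,0,0,0,0,1],[0,0,0,0,0,0,1]]' 40; python3 -m crank '[[0,0,0,0,0,0,1],[0,0,0,0,0,0,1],[0,0,0,0,0,0,1],[0,0,0,0,0,0,1],[0,0,0,0,0,0,1]]' 40; python3 - <<'E'
from h import *
s=r.sense();print("tcp in gauge",R.from_euler("z",-GA).apply([*(s["eef_pos"][:2]-G),0]), s["contact_force"])
E
```

```text
clock: 9.25
eef_pos: [468.6, -43.6, 104.6]
tcp_rot: [-3.141, 0.003, 0.162]
contact_force: [0.3, 0.5, 0.6]
opening: 1.001
grasp_force: 0.0
clock: 9.75
eef_pos: [469.5, -43.8, 105.7]
tcp_rot: [3.141, -0.0, 0.162]
contact_force: [-4.3, 1.1, 18.8]
opening: 0.155
grasp_force: 44.1
clock: 10.25
eef_pos: [469.5, -43.8, 105.8]
tcp_rot: [3.142, 0.0, 0.162]
contact_force: [-1.1, -1.1, 7.6]
opening: 0.152
grasp_force: 42.3
tcp in gauge [ -0.21432358 124.23377936   0.        ] [-1.1275536  -1.13208751  7.60293982]
```

```bash
python3 -m crank '[[0,0.005,0,0,0,0,1],[0,0.013,0,0,0,0,1],[0,0.021,0,0,0,0,1],[0,0.029,0,0,0,0,1],[0,0.035,0,0,0,0,1]]'; python3 -m crank '[[0,0.004,0,0,0,0,1],[0,0.008,0,0,0,0,1],[0,0.012,0,0,0,0,1],[0,0.014,0,0,0,0,1],[0,0.015,0,0,0,0,1]]';  python3 -m crank '[[0,0.002,0,0,0,0,1],[0,0.004,0,0,0,0,1],[0,0.006,0,0,0,0,1],[0,0.008,0,0,0,0,1],[0,0.01,0,0,0,0,1]]'; python3 - <<'E'
from h import *
s=r.sense();print("tcp in gauge",R.from_euler("z",-GA).apply([*(s["eef_pos"][:2]-G),0]))
E
```

```text
clock: 10.75
eef_pos: [475.0, -77.5, 105.8]
tcp_rot: [-3.14, 0.0, 0.161]
contact_force: [-1.5, 9.6, 8.7]
opening: 0.162
grasp_force: 42.5
clock: 11.25
eef_pos: [477.4, -92.1, 105.8]
tcp_rot: [-3.14, 0.0, 0.161]
contact_force: [-0.8, 9.3, 8.0]
opening: 0.154
grasp_force: 42.5
clock: 11.75
eef_pos: [479.0, -101.8, 105.8]
tcp_rot: [-3.14, 0.0, 0.161]
contact_force: [-1.0, 10.6, 8.9]
opening: 0.158
grasp_force: 42.6
tcp in gauge [-0.28068954 65.45044186  0.        ]
```

```bash
python3 -m crank '[[0,0.001,0,0,0,0,1],[0,0.002,0,0,0,0,1],[0,0.003,0,0,0,0,1]]'|grep -E "eef|contact"; python3 -m crank '[[0,0.001,0,0,0,0,1],[0,0.002,0,0,0,0,1],[0,0.003,0,0,0,0,1]]'|grep -E "eef|contact"; python3 -m crank '[[0,0.001,0,0,0,0,1],[0,0.002,0,0,0,0,1],[0,0.003,0,0,0,0,1]]'|grep -E "eef|contact";python3 -m crank '[[0,0.001,0,0,0,0,1],[0,0.002,0,0,0,0,1],[0,0.003,0,0,0,0,1]]'|grep -E "eef|contact"
```

```text
eef_pos: [479.5, -104.6, 105.8]
contact_force: [-1.0, 10.1, 9.6]
eef_pos: [480.0, -107.5, 105.8]
contact_force: [-1.0, 11.3, 8.9]
eef_pos: [480.5, -110.5, 105.8]
contact_force: [-1.5, 11.6, 8.9]
eef_pos: [481.0, -113.5, 105.8]
contact_force: [-0.9, 10.3, 8.4]
```

```bash
python3 -m crank '[[0,0.001,0,0,0,0,1],[0,0.002,0,0,0,0,1],[0,0.003,0,0,0,0,1],[0,0.0035,0,0,0,0,1],[0,0.0035,0,0,0,0,1]]'|grep -E "eef|contact"; python3 -m crank '[[0,0,0,0,0,0,0.7],[0,0,0,0,0,0,0.4],[0,0,0,0,0,0,0.4],[0,0,0,0,0,0,0.4],[0,0,0,0,0,0,0.4]]'; python3 -m crank '[[0,0,-0.03,0,0,0,0.4],[0,0,-0.07,0,0,0,0.4],[0,0,-0.12,0,0,0,0.4],[-0.05,0,-0.15,0,0,0,0.4],[-0.1,0,-0.18,0,0,0,0.4]]';python3 -m crank '[[-0.05,-0.05,0,0,0,0,0.4],[-0.05,-0.1,0,0,0,0,0.4],[-0.05,-0.15,0,0,0,0,0.4],[-0.05,-0.2,0,0,0,0,0.4],[-0.05,-0.25,0,0,0,0,0.4]]'; python3 -m crank '[[0,-0.05,0,0,0,0,0.4],[0,-0.1,0,0,0,0,0.4],[0,-0.1,0,0,0,0,0.4]]' >/dev/null;  python3 - <<'E'
from h import *
f=cams.grab_frame("top"); a=cv2.resize(f["image"][150:265,290:490,::-1],None,fx=4,fy=4,interpolation=cv2.INTER_CUBIC)
g=cams.grab_frame("side");b=cv2.resize(g["image"][80:220,270:410,::-1],(560,560),interpolation=cv2.INTER_CUBIC); cv2.imwrite("pics/s5.png",b)
for j in (0,5,10,15,20):
    P=[[*g2w(x,-100-j),57] for x in(-30,30)]; print(j,((proj(f,P)-[290,150])*4).round(1).tolist())
print("end handle", ((proj(f,[[*g2w(0,50),115]])-[290,150])*4).round())
cv2.imwrite("pics/t5.png",a)
E
```

```text
eef_pos: [481.5, -116.7, 105.8]
contact_force: [-1.4, 12.8, 8.8]
clock: 13.95
eef_pos: [481.2, -118.3, 105.0]
tcp_rot: [-3.141, 0.001, 0.162]
contact_force: [-0.2, 0.3, -1.3]
opening: 0.601
grasp_force: 0.0
clock: 14.45
eef_pos: [396.5, -132.1, 278.1]
tcp_rot: [3.141, -0.0, 0.163]
contact_force: [-0.2, -0.9, 0.2]
opening: 0.601
grasp_force: 0.0
clock: 14.95
eef_pos: [309.0, 92.3, 277.2]
tcp_rot: [-3.141, -0.001, 0.16]
contact_force: [1.0, -0.2, -0.1]
opening: 0.6
grasp_force: 0.0
0 [[612.9, 264.0], [587.4, 148.6]]
5 [[622.5, 262.2], [596.9, 146.7]]
10 [[632.2, 260.3], [606.5, 144.9]]
15 [[641.8, 258.5], [616.1, 143.0]]
20 [[651.4, 256.6], [625.7, 141.2]]
end handle [[336. 257.]]
```

View pics/t5.png

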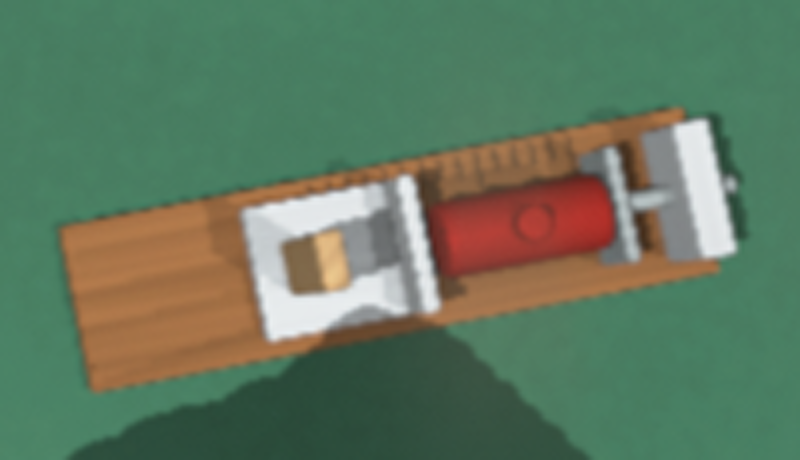

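The car is upright, centred and nipped. The handle top is at (333,260), where I predicted it, and the feeler strip is around (610–635, 150–260). I'll measure how far the feeler moved from its first picture.

```bash
python3 - <<'E'
from h import *
f=cams.grab_frame("top")
A=cv2.cvtColor(cv2.imread("pics/top0.png"),cv2.COLOR_BGR2GRAY).astype(np.float32); B=cv2.cvtColor(f["image"],cv2.COLOR_RGB2GRAY).astype(np.float32)
ys=np.arange(-140,-84,2.)
for x in ([-26,-25,-24],[24,25,26]):
  pr=[]
  for I in(A,B):
    v=0
    for xx in x:
        m=proj(f,[[*g2w(xx,y),57] for y in ys]).astype(np.float32)
        v=v+cv2.remap(I,m[:,:1].copy(),m[:,1:].copy(),cv2.INTER_LINEAR)[:,0]/3
    pr.append(v)
  print(x[1]); print(np.c_[ys,pr[0],pr[1]].round(0).astype(int).T.tolist())
E
```

```text
-25
[[-140, -138, -136, -134, -132, -130, -128, -126, -124, -122, -120, -118, -116, -114, -112, -110, -108, -106, -104, -102, -100, -98, -96, -94, -92, -90, -88, -86], [129, 128, 127, 129, 129, 126, 116, 102, 94, 92, 88, 82, 79, 92, 132, 167, 178, 159, 126, 107, 104, 105, 105, 105, 103, 100, 102, 106], [134, 132, 131, 132, 132, 130, 120, 105, 96, 87, 78, 74, 91, 134, 173, 180, 158, 126, 110, 108, 109, 109, 107, 104, 102, 104, 107, 110]]
25
[[-140, -138, -136, -134, -132, -130, -128, -126, -124, -122, -120, -118, -116, -114, -112, -110, -108, -106, -104, -102, -100, -98, -96, -94, -92, -90, -88, -86], [132, 131, 131, 132, 132, 129, 120, 107, 100, 94, 78, 60, 54, 67, 113, 160, 176, 153, 121, 105, 104, 104, 104, 100, 92, 88, 94, 101], [136, 135, 135, 136, 135, 132, 123, 110, 98, 80, 62, 56, 73, 126, 171, 184, 156, 122, 109, 108, 108, 107, 106, 103, 95, 92, 98, 104]]
```

The feeler has moved only about 2 mm, because the gauge origin is about 4 mm off lengthways. I'll regrip the handle and push about 8 mm more.

```bash
python3 -c "
from h import *; plan(481.4,-117,215,-80.6)"
```

```text
shift [0.1356 0.333  0.0615] turn [ 0.0004  0.0015 -0.0004] clock 15.4 tcp [293.4 189.5 276.6]
```

```bash
python3 -m crank '[[0.02,0.045,0,0,0,0,0.4],[0.04,0.09,0,0,0,0,0.4],[0.06,0.135,0,0,0,0,0.4],[0.08,0.18,0,0,0,0,0.4],[0.1,0.225,0,0,0,0,0.4]]'>/dev/null;  python3 -m crank '[[0.015,0.045,0.02,0,0,0,0.4],[0.03,0.09,0.04,0,0,0,0.4],[0.0356,0.108,0.06,0,0,0,0.4],[0.0356,0.108,0.06,0,0,0,0.4],[0.0356,0.108,0.06,0,0,0,0.4]]' ; python3 -c "
from h import *; plan(481.4,-117,105,-80.6)"
```

```text
clock: 16.4
eef_pos: [479.8, -119.2, 216.1]
tcp_rot: [-3.14, 0.003, 0.157]
contact_force: [-0.4, -0.2, 0.3]
opening: 0.594
grasp_force: 0.0
shift [ 0.0022 -0.0018  0.1111] turn [-0.0012  0.0029 -0.0068] clock 16.4 tcp [ 479.8 -119.2  216.1]
```

```bash
python3 -m crank '[[0.002,-0.002,0.02,0,0,-0.007,0.4],[0.002,-0.002,0.05,0,0,-0.007,0.4],[0.002,-0.002,0.09,0,0,-0.007,0.4],[0.002,-0.002,0.11,0,0,-0.007,0.4],[0.002,-0.002,0.11,0,0,-0.007,0.4]]' | grep -E "eef|contact"; python3 -m crank '[[0,0,0,0,0,0,1],[0,0,0,0,0,0,1],[0,0,0,0,0,0,1],[0,0,0,0,0,0,1],[0,0,0,0,0,0,1]]' 40; python3 -m crank '[[0,0.001,0,0,0,0,1],[0,0.002,0,0,0,0,1],[0,0.003,0,0,0,0,1]]'|grep -E "eef|contact"
```

```text
eef_pos: [480.6, -114.3, 105.3]
contact_force: [0.4, 0.9, -0.2]
clock: 17.4
eef_pos: [483.8, -115.3, 108.5]
tcp_rot: [3.141, -0.002, 0.168]
contact_force: [-1.8, -2.4, 7.3]
opening: 0.155
grasp_force: 40.0
eef_pos: [484.0, -116.4, 108.5]
contact_force: [-1.2, 13.6, 11.0]
```

```bash
python3 -m crank '[[0,0.002,0,0,0,0,1],[0,0.004,0,0,0,0,1],[0,0.006,0,0,0,0,1],[0,0.008,0,0,0,0,1],[0,0.008,0,0,0,0,1]]'|grep -E "eef|contact"; python3 -m crank '[[0,0,0,0,0,0,0.7],[0,0,0,0,0,0,0.4],[0,0,0,0,0,0,0.4],[0,0,0,0,0,0,0.4],[0,0,0,0,0,0,0.4]]' | grep contact; python3 -m crank '[[0,0,-0.03,0,0,0,0.4],[0,0,-0.07,0,0,0,0.4],[0,0,-0.12,0,0,0,0.4],[-0.05,0,-0.15,0,0,0,0.4],[-0.1,0,-0.18,0,0,0,0.4]]'>/dev/null;python3 -m crank '[[-0.05,-0.05,0,0,0,0,0.4],[-0.05,-0.1,0,0,0,0,0.4],[-0.05,-0.15,0,0,0,0,0.4],[-0.05,-0.2,0,0,0,0,0.4],[-0.05,-0.25,0,0,0,0,0.4]]'|grep contact; python3 -m crank '[[0,-0.05,0,0,0,0,0.4],[0,-0.1,0,0,0,0,0.4],[0,-0.1,0,0,0,0,0.4]]' >/dev/null;  python3 - <<'E'
from h import *
f=cams.grab_frame("top"); a=cv2.resize(f["image"][150:265,290:490,::-1],None,fx=4,fy=4,interpolation=cv2.INTER_CUBIC);cv2.imwrite("pics/t6.png",a)
A=cv2.cvtColor(cv2.imread("pics/top0.png"),cv2.COLOR_BGR2GRAY).astype(np.float32); B=cv2.cvtColor(f["image"],cv2.COLOR_RGB2GRAY).astype(np.float32)
ys=np.arange(-134,-94,2.)
for x in (-25,25):
  m=proj(f,[[*g2w(x,y),57] for y in ys]).astype(np.float32)
  print(x,np.c_[ys,*[cv2.remap(I,m[:,:1].copy(),m[:,1:].copy(),cv2.INTER_LINEAR) for I in(A,B)]].round().astype(int).T.tolist())
E
```

```text
eef_pos: [485.3, -124.3, 108.5]
contact_force: [-1.3, 12.7, 12.3]
contact_force: [-0.2, 0.6, -0.5]
contact_force: [1.6, -0.1, 0.1]
-25 [[-134, -132, -130, -128, -126, -124, -122, -120, -118, -116, -114, -112, -110, -108, -106, -104, -102, -100, -98, -96], [129, 129, 126, 116, 102, 94, 92, 88, 82, 78, 91, 131, 168, 179, 160, 128, 107, 104, 105, 105], [133, 132, 127, 103, 74, 77, 126, 170, 184, 162, 127, 109, 107, 108, 109, 108, 105, 102, 102, 107]]
25 [[-134, -132, -130, -128, -126, -124, -122, -120, -118, -116, -114, -112, -110, -108, -106, -104, -102, -100, -98, -96], [132, 132, 129, 120, 108, 100, 94, 78, 59, 53, 66, 114, 160, 176, 152, 120, 105, 104, 104, 104], [135, 133, 121, 93, 67, 69, 115, 167, 183, 150, 117, 107, 107, 108, 107, 106, 106, 106, 105, 105]]
```

View pics/t6.png

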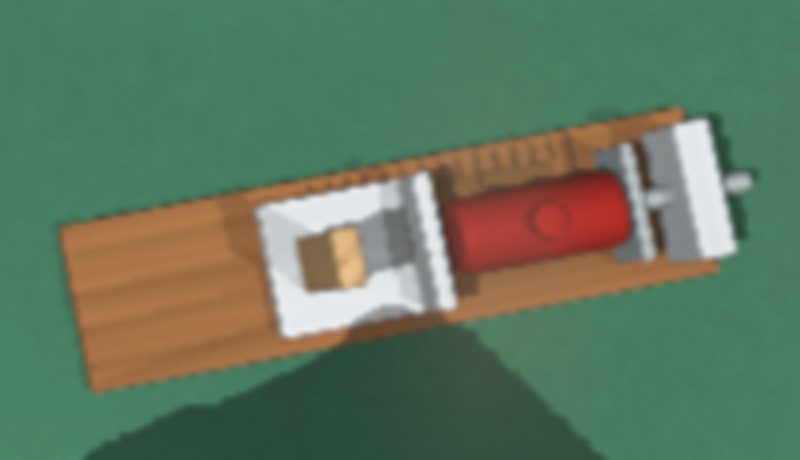

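The peak moved from −108 to −118, so the feeler is pushed in about 10 mm, half its travel. The picture shows the car upright and nipped (tank about (540,220)), the rod sticking out at (740,182), and the robot clear.

```bash
python3 -c "
from rig import sign_off; print(sign_off())"
```

```text
the job is handed in; nothing more can be done
None
```

The tanker stands upright and centred on the gauge bed, clamped between the jaws with the feeler pushed in about 10 mm of its 20 mm; the arm is clear and the job was handed in at about 19 s (the first push stopped at about 2 mm, so I regripped the handle and pushed 8 mm more).

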